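Slide the valve bracket home under the leak-test hood

ROBOT

A 6-joint arm with a two-finger parallel gripper is mounted at the origin on the work surface. World frame = base frame: x ahead of the robot, y to its left, z up, the work surface at z = 0. Lengths are in mm, angles in rad, forces in N, time in s.
With the tool pointing down it reaches from about 350 to 775 mm from the base axis. Payload 7.3 kg.
Tool frame: the origin (TCP) lies at the centre of the arm's flange, where the gripper is bolted on; the fingertips stand 178 mm ahead of it and the grasp point (between the pads) lies 159 mm ahead of it; z points along the fingers, y is the line along which they close (so a half turn about z gives the same grasp; the last joint's range is limited). The gripper opens to 92 mm and grips with 3 to 60 N. Pads are 19 mm wide; open, the fingers measure 130 mm over their backs; the gripper's body (75 mm by 190 mm) begins 47 mm behind the grasp point.
Start: joints at [1.095, 0.342, 1.524, -0, 1.275, -0.146], TCP at [170.002, 496.716, 404.741] pointing down, gripper open.
Joint ranges: [-2.53, 2.53], [-0.77, 2.02], [0.04, 2.7], [-1, 4.14], [0.28, 2.66], [-3.11, 3.11]. Speed limits (rad/s): [2.57, 2.57, 3.14, 3.14, 3.14, 3.14].

INTERFACE

Orientations are given as [roll, pitch, yaw] about the fixed x, y, z axes, in that order (R = Rz(yaw) Ry(pitch) Rx(roll)).
In Python, from plant import * gives the robot as it stands. The module is installed in compiled form; this text tells all that it offers.
- The arm moves only by the shell command python3 -m inch 'ROWS'. ROWS is JSON, a list of rows, each a list of 5 numbers: the shift along the tool's x, y, z in m, then the turn about the tool's z in rad, then the opening, from 0 (shut) to 1 (fully open). In form: [[tx, ty, tz, spin, claw], ...]. A call has 1 to 8 rows; each row is the pose to reach, as a shift and turn from the pose commanded when the call began, along the tool's axes at that moment; what a row does not reach only later rows make up. A row lasts 1/12 s, in which the tool goes at most 41.7 mm and 7.16 degrees, less where a joint would pass 70% of its speed; a pose out of reach is approached as far as the arm can. A call with a gripper value outside its range is refused whole. The fingers move at their own pace and stop on an object; the grip force is fixed at half the most. Time passes only in rows, so rows that repeat a pose let the fingers close. It gives the time, the measured TCP pose, the force, the opening and the grip force at its end, in the units of the state.
- get_obs(): the state, without advancing time (a new reading comes with each control period).
- capture(name): name is "side" or "top"; returns a dict with "color" (480x640x3 uint8, red, green, blue), "intrinsics" (3x3 intrinsics, pixels), "pose" (4x4, takes a point from camera to world coordinates). Camera axes: x right, y down, z forward; pixel columns grow to the right and rows downward; lengths in mm; the calibration is good to about 2 mm. A picture is of the moment at which its call begins. There is no depth.
- close_job(): hands the job in; it is judged then, once.
Trained networks look in a picture, given as the dict that the camera call returned (one of the last four; its "shot" number tells which), for a name from the list of things; names that differ only in an ending like _2 or _b are one class to them, and where a whole thing is asked for, a point or a joint stands for the part that bears it (a point fixed in the world has none). Each returns a list of dicts, best first, with "conf" (0 to 1); they miss things now and then, are a little off and sometimes report something else, mostly with a low value. They report only what shows in the picture. A call takes as long as a camera call. They do not tell look-alikes from the thing itself.
- look_for(picture, target): "rect" ([centre column, centre row, width, height] in pixels, round what is visible of it).
- trace(picture, target): "pixels" (480x640 bool, what is visible of it) and "rect" ([centre column, centre row, width, height] in pixels, round what is visible of it).
- tip_of(picture, target): "centre" ([column, row] in pixels: a listed point, or the origin of a listed thing).
The state is a dict: "time": time; "joint_positions": joint angles; "dq": joint speeds; "tau": joint torques, N m; "tool_pos": TCP position; "tcp_rot": TCP orientation; "contact_force": force on the tool from outside, world axes, zero at the start; "moment": the same for the moment, N m; "grip_width": finger opening in mm; "finger_force": force on a finger pad.
Only numpy, scipy, OpenCV 4.12 (cv2) and the standard library are available. Lean on these libraries where they do the work, as an engineer would, in place of code of your own. Each camera call takes 0.05 s, during which the arm holds its last target. There are 200 camera calls.

TASK

Load the white valve bracket into the leak-test fixture: with the end that carries the two small brass stubs leading, slide it flat under the fixture's guide lips and in under the hood until it is fully home, hard against the stop inside with the stop's spring pin pushed right in. The stop is set to a different depth each time and is out of sight under the hood, so feel for it; leave the bracket there, let go, and leave the other parts on the bench where they are.

Things in the scene. Friction and masses are not known exactly. Their poses are not given: they have to be found in the camera images.
- bracket: The part to load: a white painted plate 130 (x) x 84 (y) x 12 mm, 0.5 to 0.75 kg. Origin: centre of its underside, z up. Its nose (+x end) carries two upright brass stubs (22 mm across, top 42 mm above the underside, at x 40, y +-19). Near its tail stands a brass block to lift it by. Centre of mass near x -15.
- bracket_block (a point): Centre of the brass block on the bracket: 34 (bracket x) x 40 (bracket y) x 36 mm high, standing on the plate from 12 to 48 mm above the underside, centred 30 mm behind the bracket's origin. Axes as the bracket.
- bracket_nose (a point): Middle of the bracket's leading (+x) edge, 65 mm ahead of its origin, 6 mm above the underside.
- fixture: Leak-test fixture fixed to the bench; place and yaw vary. Origin on the bench (z 0) under the middle of the hood's mouth; x points into the hood (sliding direction), y across, z up. Its aluminium bed, 130 mm wide, top at z 12 mm, runs from x -150 to 160; the apron in front of the lips (x -150 to -45) is open above.
- guide_entry (a point): Start of the guide channel, on the bed at fixture x -45, y 0, z 12 mm. From here inwards two guide walls (inner faces y +-44.5 mm, 2.5 mm play each side) carry lips that overhang inwards to y +-34: underside z 28 (4 mm over the plate), top z 33. A flared lead-in, up to z 28, widens from here back to x -85.
- hood_mouth (a point): Middle of the hood's roof edge above the mouth: fixture x 0, y 0, z 68 mm (underside of the roof; top at 72). The grey hood covers x 0 to 160, y +-65, closed at the sides and far end; a brass fitting on the roof reaches z 92 at x 110. The bracket goes under the roof with its block; a gripper does not fit under.
- pin (a joint): Spring pin of the stop hidden under the hood, on the channel's middle line: 0 = out, 0.012 m = pushed flush with the stop's face (bracket hard against it); takes about 1 N. The face lies 95 to 130 mm inside the mouth, differently each time, so a seated bracket's tail edge is 35 to 0 mm outside the mouth and its block too far in to stay held.
- bend: Bystander: U-shaped copper pipe bend, about 125 x 65 mm, 14 mm thick, lying flat on the bench.
- wrench: Bystander: steel wrench lying on the bench; the origin is at its middle, its length along x.
- accumulator: Bystander: black upright accumulator bottle with a copper stub, 62 mm across, 178 mm tall.
- blank: Bystander: small white blank plate 110 x 70 x 10 mm without any fittings, lying flat.
- tray: Bystander: black open tray 100 x 140 x 35 mm.
- screwdriver: Bystander: screwdriver lying on the bench.
- capjar: Bystander: grey closed jar 60 mm across, 75 mm tall.
Mind the look-alikes: they are no part of the job. Leave any pink look-alike of the bracket alone.

How it is judged:
By the outcome, as a careful person would: the job done as asked, in the order asked, and still so for the second after the job is handed in, with the robot touching nothing.
It also fails if it takes over 51 s, if anything falls off the work surface, if the arm or the gripper's body presses on something with over 40 N, if the wrist force passes 120 N, or if a joint passes its speed limit or range.

## Working session

There is one attempt and no reset: what is moved stays moved. The work goes in short steps, Python scripts to look and compute and a shell command to move; the robot and the scene stay as the last step left them, time stands still between calls to the robot, and variables do not carry over. Pictures are saved under pics/ and viewed, at most 10 in all, crops included, and the job is handed in when it is done.

```bash
mkdir -p pics; cat > h.py <<'E'
from plant import *
import numpy as np, cv2
def ray(pic,uv,z):
    K=np.array(pic["intrinsics"]);T=np.array(pic["pose"])
    d=T[:3,:3]@np.linalg.solve(K,[uv[0],uv[1],1.]);o=T[:3,3]
    return o+d*(z-o[2])/d[2]
def proj(pic,p):
    K=np.array(pic["intrinsics"]);T=np.array(pic["pose"])
    c=T[:3,:3].T@(np.array(p,float)-T[:3,3]);q=K@c;return q[:2]/q[2]
def save(pic,n): cv2.imwrite("pics/"+n,pic["color"][:,:,::-1])
E
python3 - <<'E'
from h import *
for c in("top","side"):
    p=capture(c);save(p,c+"1.png");print(c,np.round(p["pose"][:3],2).tolist() if hasattr(p["pose"],'shape') else p["pose"])
    for t,z in(("bracket",0),("bracket_block",30),("bracket_nose",6),("fixture",0),("guide_entry",12),("hood_mouth",68)):
        for d in tip_of(p,t)[:3]: print(t,round(d["conf"],2),np.round(d["centre"],1),np.round(ray(p,d["centre"],z),1))
print(get_obs())
E
```

```text
top [[-0.0, -1.0, 0.04, 486.19], [-1.0, 0.0, -0.02, -102.74], [0.02, -0.04, -1.0, 1375.5]]
bracket 0.96 [216.6 307.1] [373.7 143.5   0. ]
bracket 0.69 [484.2 233. ] [ 573.2 -591.7    0. ]
bracket 0.65 [366.2 320.6] [ 334.7 -263.4    0. ]
bracket_block 0.98 [374.9 324.6] [ 327.3 -283.1   30. ]
bracket_block 0.94 [490.2 221.6] [ 602.1 -597.9   30. ]
bracket_block 0.85 [362.6 240.5] [ 552.1 -251.9   30. ]
bracket_nose 0.96 [331.8 223.4] [ 600.3 -170.6    6. ]
bracket_nose 0.95 [341.8 325.5] [ 322.6 -196.3    6. ]
bracket_nose 0.88 [214.8 287.2] [427.9 147.5   6. ]
fixture 0.7 [216.9 221.4] [607.1 143.6   0. ]
guide_entry 0.72 [230.6 218.1] [615.  104.4  12. ]
hood_mouth 0.8 [208.8 221.7] [600.4 152.4  68. ]
side [[0.94, -0.17, 0.3, 208.26], [-0.35, -0.47, 0.81, -1054.24], [0.0, -0.86, -0.5, 656.23]]
bracket 0.82 [245.9 324.9] [ 323.  -258.2    0. ]
bracket 0.7 [433.8 405. ] [ 589.9 -588.4    0. ]
bracket 0.68 [342.1 295.9] [ 560.  -231.7    0. ]
bracket_block 0.97 [218.2 230.3] [330.8 142.7  30. ]
bracket_block 0.94 [250.2 324.3] [ 326.6 -295.8   30. ]
bracket_block 0.91 [444.3 392.8] [
[... 387 characters left out ...]
e': 0.7, 'joint_positions': array([ 1.09498469e+00,  3.41984126e-01,  1.52415051e+00, -1.96644423e-05,
        1.27539878e+00, -1.46012303e-01]), 'dq': array([-1.20504941e-03, -1.28779326e-03, -1.80698766e-04, -8.66004835e-05,
        9.68424047e-04, -1.09485600e-03]), 'tau': array([-2.28723939e-04, -4.31031597e+01, -2.44440454e+01,  7.17843021e-02,
        4.82960092e-02,  2.08263060e-05]), 'tool_pos': array([170.00346106, 496.69696897, 404.73109237]), 'tcp_rot': array([3.14153678e+00, 2.72323723e-05, 2.81179905e+00]), 'contact_force': array([-0.30358329, -0.29453769,  0.32585491]), 'moment': array([-0.00256911, -0.03510168, -0.04862833]), 'finger_force': 0.0, 'grip_width': 91.631018949231}
```

View pics/top1.png

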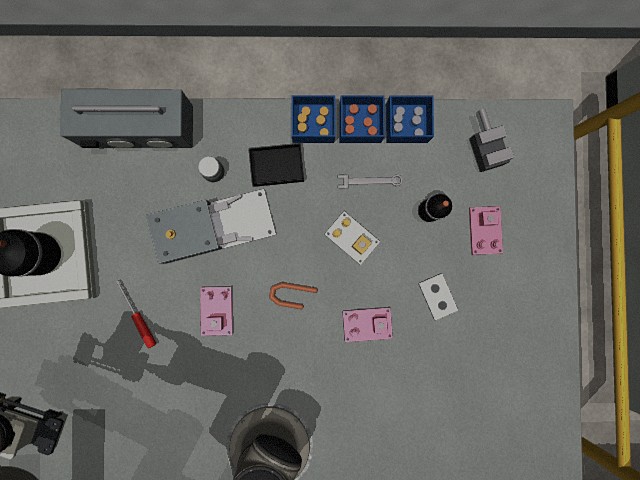

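View pics/side1.png

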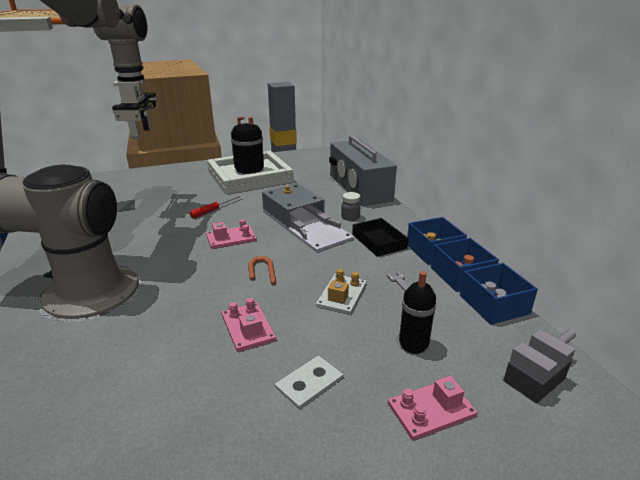

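The top view shows the white bracket with brass block at (362,243) and stubs at (337,231) and (347,221). The fixture's hood is at about (182,230) and its bright apron at (250,213), opening to the right. I'll enlarge both for exact corners.

```bash
python3 - <<'E'
from h import *
a=cv2.imread("pics/top1.png");b=cv2.imread("pics/side1.png")
cv2.imwrite("pics/c1.png",np.vstack([cv2.resize(a[180:275,140:290],None,fx=5,fy=5,interpolation=2),]))
c=cv2.resize(a[200:270,315:390],None,fx=5,fy=5,interpolation=2)
d=cv2.resize(b[175:255,255:360],None,fx=5,fy=5,interpolation=2)
cv2.imwrite("pics/c2.png",np.vstack([np.hstack([c[:, :375],np.zeros((350,425,3),np.uint8)])]))
cv2.imwrite("pics/c3.png",d)
E
```

```text
(no output)
```

View pics/c1.png

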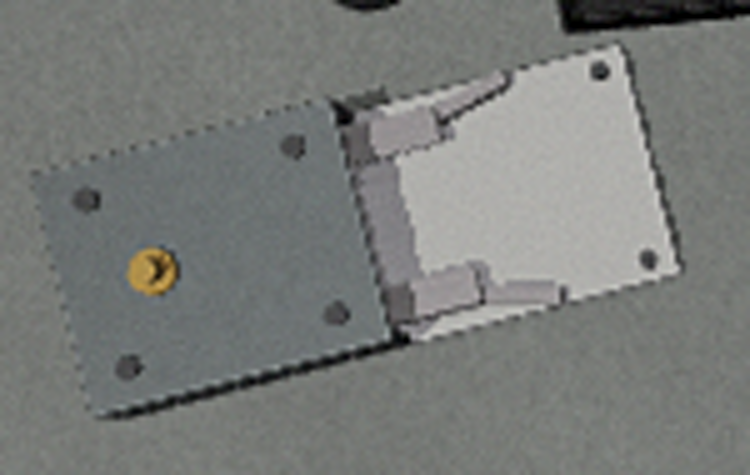

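View pics/c2.png

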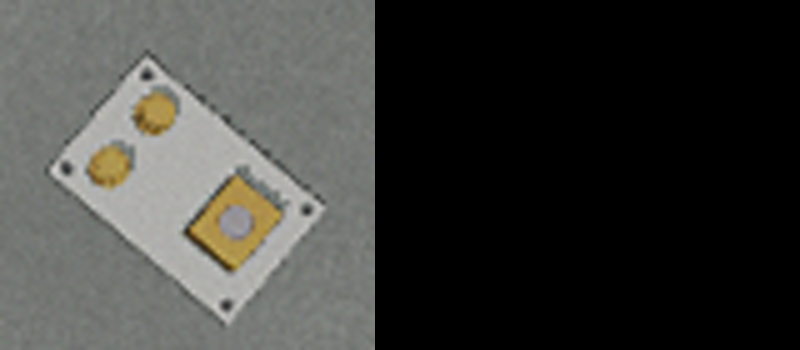

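View pics/c3.png

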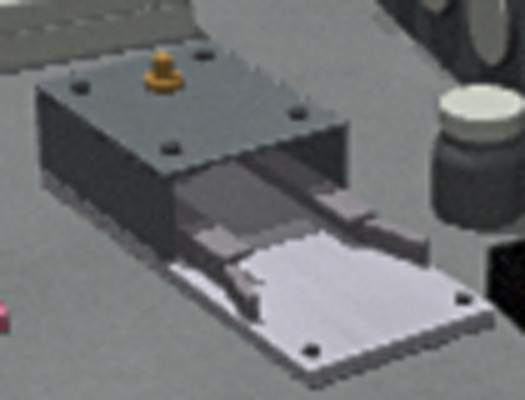

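```bash
cat > fit.py <<'E'
from h import *
from scipy.optimize import least_squares
def fit(obs,x0):
    # obs: (pic, uv, local)
    def w(x,l):
        c,s=np.cos(x[2]),np.sin(x[2]);return [x[0]+c*l[0]-s*l[1],x[1]+s*l[0]+c*l[1],l[2]]
    f=lambda x:np.concatenate([proj(p,w(x,l))-uv for p,uv,l in obs])
    r=least_squares(f,x0,loss="soft_l1",x_scale=[100,100,1]);return r.x,f(r.x).reshape(-1,2)
E
python3 - <<'E'
from fit import *
T=capture("top");S=capture("side")
t1=lambda u,v:np.array([140+(u+.5)/5-.5,180+(v+.5)/5-.5])
t2=lambda u,v:np.array([315+(u+.5)/5-.5,200+(v+.5)/5-.5])
s3=lambda u,v:np.array([255+(u+.5)/5-.5,175+(v+.5)/5-.5])
F=[(T,t1(32,175),(160,-65,72)),(T,t1(92,412),(160,65,72)),(T,t1(332,98),(0,-65,72)),(T,t1(393,340),(0,65,72)),(T,t1(622,42),(-150,-65,12)),(T,t1(682,268),(-150,65,12))]
FS=[(S,s3(37,90),(160,65,72)),(S,s3(165,172),(0,65,72)),(S,s3(348,125),(0,-65,72)),(S,s3(315,375),(-150,65,12)),(S,s3(493,317),(-150,-65,12))]
B=[(T,t2(148,55),(65,-42,12)),(T,t2(48,170),(65,42,12)),(T,t2(325,205),(-65,-42,12)),(T,t2(230,325),(-65,42,12)),
(T,t2(237,175),(-13,-20,48)),(T,t2(284,213),(-47,-20,48)),(T,t2(234,270),(-47,20,48)),(T,t2(186,232),(-13,20,48))]
for n,o,x0 in(("F top",F,(600,144,1.8)),("F side",FS,(600,144,1.8)),("F both",F+FS,(600,144,1.8)),("B",B,(575,-220,.9))):
    x,r=fit(o,x0);print(n,np.round(x,3),np.round(r,1).tolist())
E
```

```text
F top [596.883 142.868   1.824] [[-0.2, -0.3], [0.0, 0.9], [-0.0, -0.4], [0.2, -0.4], [-0.0, -0.2], [0.0, 0.7]]
F side [593.762 133.625   1.82 ] [[-0.5, -0.8], [0.0, 1.2], [0.4, 0.1], [-1.0, 0.3], [1.1, -1.1]]
F both [596.573 142.284   1.824] [[0.0, -0.2], [0.2, 1.0], [0.2, -0.3], [0.4, -0.3], [0.2, -0.0], [0.2, 0.9], [-0.4, -1.9], [0.2, -0.2], [0.3, -1.2], [-0.9, -1.4], [0.9, -2.8]]
B [ 561.45  -225.048    0.862] [[-0.5, -0.3], [-0.4, 0.1], [0.5, 0.5], [-0.3, 0.1], [-0.2, -0.5], [0.2, 0.2], [0.5, 0.3], [0.3, -0.4]]
```

```bash
cat > go.py <<'E'
from h import *
import sys
F=np.array([596.9,142.9]);FY=1.824
def rel(x,y,z,yaw,o=None):
    o=o or get_obs();p=o["tool_pos"];w=o["tcp_rot"][2]
    d=np.array([x,y])-p[:2]
    s=(w-yaw+np.pi)%(2*np.pi)-np.pi
    return np.round([(np.cos(w)*d[0]+np.sin(w)*d[1])/1e3,(np.sin(w)*d[0]-np.cos(w)*d[1])/1e3,(p[2]-z)/1e3,s],4).tolist()
def fix(xf,yf,z):
    c,s=np.cos(FY),np.sin(FY);return rel(F[0]+c*xf-s*yf,F[1]+s*xf+c*yf,z,FY)
def infix():
    o=get_obs();d=o["tool_pos"][:2]-F;c,s=np.cos(FY),np.sin(FY);f=o["contact_force"]
    return np.round([c*d[0]+s*d[1],-s*d[0]+c*d[1],o["tool_pos"][2],o["tcp_rot"][2]-FY],3),np.round([c*f[0]+s*f[1],-s*f[0]+c*f[1],f[2]],1)
if __name__=="__main__":
    a=list(map(float,sys.argv[2:]))
    print(rel(*a) if sys.argv[1]=="w" else fix(*a))
E
python3 go.py w 400 250 400 1.9
```

```text
[-0.2975, -0.1589, 0.0048, 0.9118]
```

```bash
python3 -m inch '[[-0.037,-0.02,0,0.12,1],[-0.074,-0.04,0,0.24,1],[-0.111,-0.06,0,0.36,1],[-0.148,-0.08,0,0.48,1],[-0.186,-0.1,0,0.6,1],[-0.223,-0.12,0,0.72,1],[-0.26,-0.14,0,0.84,1],[-0.298,-0.159,0,0.91,1]]'; python3 go.py w 500 -60 380 0.95
```

```text
time: 1.47
tool_pos: [398.2, 251.2, 405.0]
tcp_rot: [3.141, -0.0, 1.896]
contact_force: [0.5, 0.5, 0.3]
grip_width: 91.6
finger_force: 0.0
[-0.3274, -0.0029, 0.025, 0.9458]
```

```bash
python3 -m inch '[[-0.041,0,0.003,0.12,1],[-0.082,0,0.006,0.24,1],[-0.123,0,0.009,0.36,1],[-0.164,0,0.012,0.48,1],[-0.205,-0.001,0.015,0.6,1],[-0.246,-0.002,0.018,0.72,1],[-0.287,-0.003,0.021,0.84,1],[-0.327,-0.003,0.025,0.945,1]]'; python3 go.py w 541.9 -247.8 290 0.862
```

```text
time: 2.13
tool_pos: [500.9, -59.5, 379.9]
tcp_rot: [3.141, -0.0, 0.95]
contact_force: [1.1, 0.6, 1.1]
grip_width: 91.9
finger_force: 0.0
[-0.1294, 0.1428, 0.0899, 0.0884]
```

```bash
python3 -m inch '[[-0.025,0.028,0.018,0.02,1],[-0.05,0.056,0.036,0.04,1],[-0.076,0.084,0.054,0.06,1],[-0.102,0.112,0.07,0.088,1],[-0.129,0.143,0.09,0.088,1],[-0.129,0.143,0.09,0.088,1],[-0.129,0.143,0.09,0.088,1]]'; python3 go.py w 541.9 -247.8 203 0.862
python3 - <<'E'
from h import *
p=capture("side");save(p,"s2.png")
c=p["color"][180:340,260:440,::-1];cv2.imwrite("pics/s2c.png",cv2.resize(c,None,fx=3.5,fy=3.5,interpolation=2))
E
```

```text
time: 2.72
tool_pos: [543.0, -247.2, 287.7]
tcp_rot: [-3.139, 0.0, 0.866]
contact_force: [0.1, -0.0, 0.3]
grip_width: 91.7
finger_force: 0.0
[-0.0012, -0.0004, 0.0847, 0.0035]
```

View pics/s2c.png

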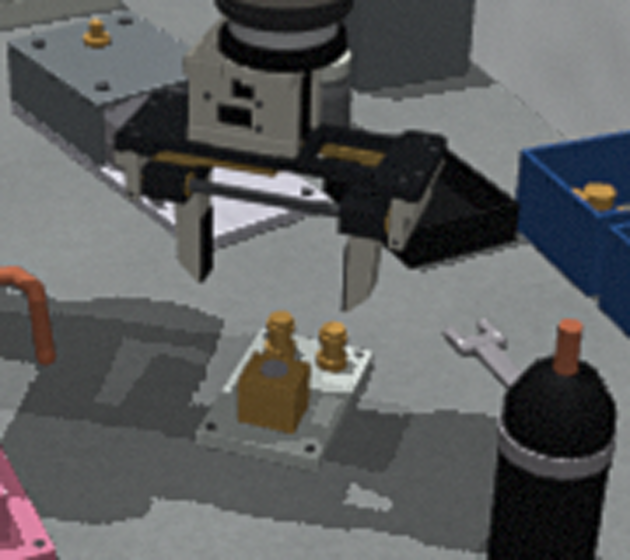

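The open fingers straddle the block (crop (275,390)) and the accumulator is clear, so I descend and grip.

```bash
python3 -m inch '[[-0.001,0,0.03,0.003,1],[-0.001,0,0.06,0.003,1],[-0.001,0,0.084,0.003,1],[-0.001,0,0.085,0.003,1],[-0.001,0,0.085,0.003,0.4],[-0.001,0,0.085,0.003,0.3],[-0.001,0,0.085,0.003,0.2],[-0.001,0,0.085,0.003,0.2]]'; python3 -m inch '[[0,0,0,0,0.1],[0,0,0,0,0],[0,0,0,0,0],[0,0,0,0,0],[0,0,0,0,0],[0,0,0,0,0]]'
```

```text
time: 3.43
tool_pos: [543.3, -245.8, 206.8]
tcp_rot: [3.138, -0.001, 0.866]
contact_force: [-0.1, -0.1, 0.7]
grip_width: 69.6
finger_force: 0.0
time: 3.93
tool_pos: [542.8, -246.0, 204.9]
tcp_rot: [3.141, -0.0, 0.866]
contact_force: [0.5, 0.0, 1.3]
grip_width: 39.8
finger_force: 30.0
```

```bash
python3 -m inch '[[0,0,-0.01,0,0],[0,0,-0.03,0,0],[0,0,-0.06,0,0],[0,0,-0.085,0,0],[0,0,-0.085,0,0],[0,0,-0.085,0,0]]'; python3 go.py f -190 0 285
```

```text
time: 4.43
tool_pos: [542.6, -245.8, 290.4]
tcp_rot: [3.14, -0.0, 0.866]
contact_force: [0.6, 0.0, -6.5]
grip_width: 39.6
finger_force: 30.0
[0.222, -0.0551, 0.0054, -0.9582]
```

```bash
python3 -m inch '[[0.02,-0.005,0,-0.08,0],[0.05,-0.012,0,-0.2,0],[0.08,-0.02,0,-0.32,0],[0.11,-0.028,0,-0.44,0],[0.14,-0.035,0,-0.56,0],[0.17,-0.042,0.002,-0.68,0],[0.2,-0.05,0.004,-0.8,0],[0.222,-0.055,0.005,-0.9,0]]'; python3 -m inch '[[0,0,0,-0.04,0],[0,0,0,-0.058,0],[0,0,0,-0.058,0],[0,0,0,-0.058,0]]'; python3 - <<'E'
from go import *
print(infix());print(fix(-178,0,220))
p=capture("top");s=capture("side");save(p,"t3.png")
a=cv2.resize(p["color"][150:280,140:330,::-1],None,fx=4,fy=4,interpolation=2)
cv2.imwrite("pics/t3c.png",a)
cv2.imwrite("pics/s3c.png",cv2.resize(s["color"][130:290,240:440,::-1],None,fx=4,fy=3.7,interpolation=2))
E
```

```text
time: 5.1
tool_pos: [644.5, -38.4, 281.3]
tcp_rot: [-3.137, -0.003, 1.773]
contact_force: [-0.9, -0.2, -5.3]
grip_width: 40.0
finger_force: 30.0
time: 5.43
tool_pos: [644.1, -41.8, 283.2]
tcp_rot: [-3.139, -0.001, 1.822]
contact_force: [0.2, 0.5, -5.1]
grip_width: 39.5
finger_force: 30.0
(array([-1.90640e+02,  5.50000e-01,  2.83175e+02, -2.00000e-03]), array([ 0.4, -0.3, -5.1]))
[0.0126, 0.0005, 0.0632, -0.0023]
```

View pics/s3c.png

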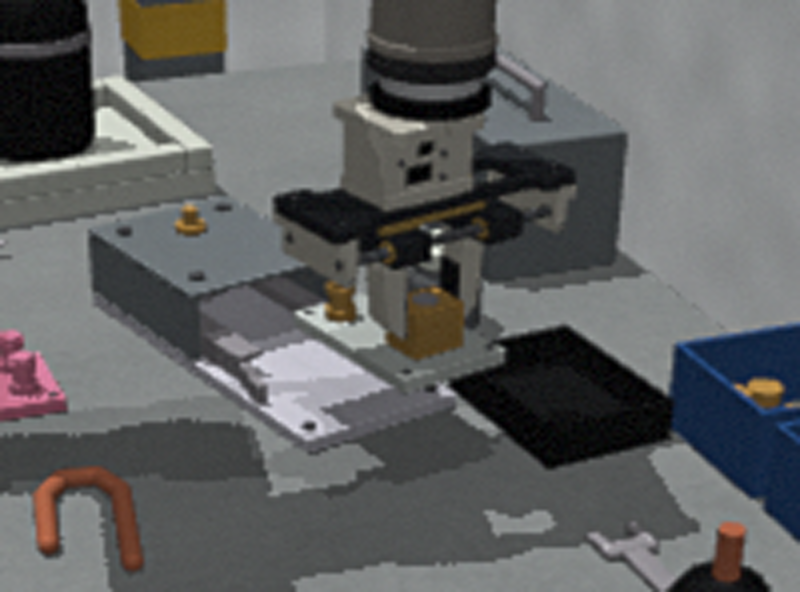

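The bracket hangs level, stubs pointing at the mouth, behind the apron (block at crop (425,320)). I lower it to just above the bed.

```bash
python3 -m inch '[[0,0,0.03,0,0],[0,0.0005,0.055,-0.002,0],[0,0.0005,0.063,-0.002,0],[0,0.0005,0.064,-0.002,0],[0,0.0005,0.064,-0.002,0]]'; python3 - <<'E'
from go import *
print(infix());print(fix(-150,0,218.5))
E
```

```text
time: 5.95
tool_pos: [645.3, -41.5, 221.0]
tcp_rot: [-3.141, -0.0, 1.825]
contact_force: [0.4, 0.3, -4.2]
grip_width: 40.0
finger_force: 30.0
(array([-1.90602e+02, -6.37000e-01,  2.20956e+02,  1.00000e-03]), array([ 0.2, -0.5, -4.2]))
[0.0406, -0.0006, 0.0025, 0.0008]
```

```bash
python3 -m inch '[[0.008,0,0.001,0,0],[0.016,0,0.0015,0,0],[0.024,0,0.002,0,0],[0.032,0,0.0025,0,0],[0.04,0,0.0025,0,0],[0.04,0,0.0025,0,0]]'; python3 - <<'E'
from go import *
print(infix());print(fix(-110,0,218))
E
```

```text
time: 6.45
tool_pos: [634.6, -0.1, 218.5]
tcp_rot: [-3.141, -0.001, 1.828]
contact_force: [0.2, -0.4, -5.6]
grip_width: 40.0
finger_force: 30.0
(array([-1.47834e+02, -6.39000e-01,  2.18493e+02,  4.00000e-03]), array([-0.4, -0.1, -5.6]))
[0.0378, -0.0005, 0.0005, 0.0037]
```

```bash
python3 -m inch '[[0.006,0,0,0,0],[0.012,0,0,0,0],[0.018,0,0,0,0],[0.024,0,0,0.001,0],[0.03,0,0,0.002,0],[0.036,0,0,0.002,0],[0.036,0,0,0.002,0]]'; python3 - <<'E'
from go import *
print(infix())
p=capture("side")
cv2.imwrite("pics/s4c.png",cv2.resize(p["color"][150:270,250:400,::-1],None,fx=5,fy=5,interpolation=2))
E
```

```text
time: 7.03
tool_pos: [625.6, 33.9, 218.2]
tcp_rot: [-3.141, -0.001, 1.825]
contact_force: [0.4, 0.7, -5.7]
grip_width: 39.6
finger_force: 30.0
(array([-1.12750e+02, -4.88000e-01,  2.18162e+02,  1.00000e-03]), array([ 0.6, -0.6, -5.7]))
```

View pics/s4c.png

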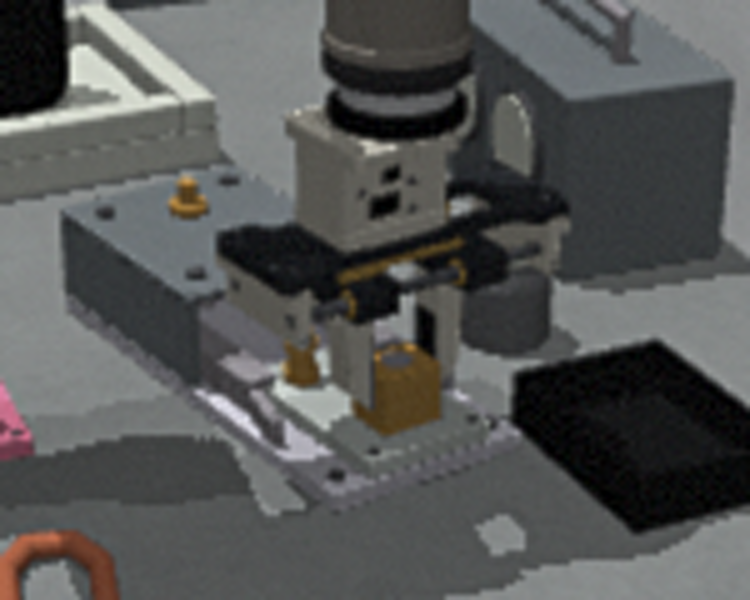

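The nose is between the guide walls, flat, with no load on the sides. I slide on until the fingers are just short of the hood.

```bash
python3 -m inch '[[0.01,0,0,0,0],[0.022,0,0,0,0],[0.034,0,0,0,0],[0.046,0,0,0,0],[0.046,0,0,0,0],[0.046,0,0,0,0]]'; python3 -m inch '[[0.01,0,0,0,0],[0.022,0,0,0,0],[0.034,0,0,0,0],[0.046,0,0,0,0],[0.046,0,0,0,0],[0.046,0,0,0,0]]';python3 - <<'E'
from go import *
print(infix())
E
```

```text
time: 7.58
tool_pos: [614.2, 78.5, 218.3]
tcp_rot: [3.142, 0.0, 1.826]
contact_force: [0.2, -0.3, -4.9]
grip_width: 39.3
finger_force: 30.0
time: 8.08
tool_pos: [602.6, 122.9, 218.2]
tcp_rot: [-3.142, 0.0, 1.826]
contact_force: [0.7, 0.0, -5.0]
grip_width: 39.7
finger_force: 30.0
(array([-2.08180e+01, -5.05000e-01,  2.18231e+02,  2.00000e-03]), array([-0.2, -0.7, -5. ]))
```

```bash
python3 -m inch '[[0,0,0.001,0,0],[0,0,0.0015,0,0],[0,0,0.0015,0,0.3],[0,0,0.0015,0,0.7],[0,0,0.0015,0,0.7],[0,0,0.0015,0,0.7],[0,0,0.0015,0,0.7]]'; python3 -m inch '[[0,0,-0.02,0,0.7],[0,0,-0.045,0,0.7],[0,0,-0.045,0,0],[-0.03,0,-0.045,0,0],[-0.06,0,-0.045,0,0],[-0.06,0,-0.045,0,0],[-0.06,0,-0.045,0,0],[-0.06,0,-0.045,0,0]]';python3 - <<'E'
from go import *
print(infix());print(fix(-79,0,195.5))
s=capture("side");p=capture("top")
a=cv2.resize(p["color"][190:265,140:290,::-1],None,fx=4,fy=4,interpolation=2)
b=cv2.resize(s["color"][150:270,250:400,::-1],None,fx=2.5,fy=2.5,interpolation=2)
c=np.zeros((600,600,3),np.uint8);c[:300]=a;c[300:,:375]=b;cv2.imwrite("pics/v5.png",c)
for d in tip_of(p,"capjar")[:1]+look_for(p,"capjar")[:1]: print(d["conf"],ray(p,(d.get("centre") or d["rect"][:2]) if not hasattr(d.get("centre"),"shape") else d["centre"],0))
E
```

```text
time: 8.67
tool_pos: [603.2, 121.4, 217.2]
tcp_rot: [3.14, 0.0, 1.823]
contact_force: [-0.3, 0.1, -0.6]
grip_width: 61.0
finger_force: 0.0
time: 9.33
tool_pos: [617.9, 63.5, 261.5]
tcp_rot: [-3.141, -0.0, 1.823]
contact_force: [-0.8, 0.2, 0.2]
grip_width: 28.8
finger_force: 0.0
(array([-8.20880e+01, -4.09000e-01,  2.61541e+02, -1.00000e-03]), array([0.4, 0.7, 0.2]))
[0.0031, -0.0004, 0.066, -0.001]
0.71 [745.93013428 153.1510488    0.        ]
0.67 [758.65316986 152.931131     0.        ]
```

View pics/v5.png

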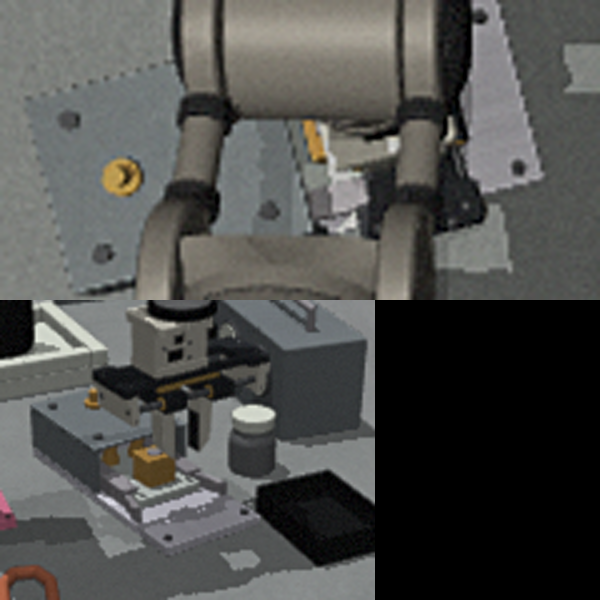

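Bracket lies flat under the lips, released, with its tail outside; the jar is clear sideways. Next: close the fingers, descend behind the tail and push.

```bash
python3 -m inch '[[0,0,0,0,0],[0,0,0,0,0],[0,0,0.02,0,0],[0,0,0.045,0,0],[0,0,0.06,0,0],[0,0,0.066,0,0],[0,0,0.066,0,0]]'; python3 -m inch '[[0.003,0,0,0,0],[0.006,0,0,0,0],[0.009,0,0,0,0],[0.012,0,0,0,0],[0.015,0,0,0,0],[0.018,0,0,0,0],[0.018,0,0,0,0]]';python3 - <<'E'
from go import *
print(infix())
E
```

```text
time: 10.12
tool_pos: [617.5, 63.7, 194.2]
tcp_rot: [-3.139, -0.001, 1.824]
contact_force: [-0.3, 0.2, -0.0]
grip_width: 0.4
finger_force: 0.0
time: 10.7
tool_pos: [613.8, 81.2, 196.5]
tcp_rot: [3.14, 0.001, 1.824]
contact_force: [2.0, -1.7, 1.5]
grip_width: 0.0
finger_force: 1.1
(array([-63.949,  -0.87 , 196.549,   0.   ]), array([-2.2, -1.5,  1.5]))
```

```bash
python3 -m inch '[[0.002,0,0,0,0],[0.004,0,0,0,0],[0.006,0,0,0,0],[0.008,0,0,0,0],[0.010,0,0,0,0],[0.010,0,0,0,0]]';python3 go.py f -40 0 196; python3 -m inch '[[0.001,0,0,0,0],[0.002,0,0,0,0],[0.003,0,0,0,0],[0.004,0,0,0,0],[0.004,0,0,0,0]]'; python3 -c "
from go import *
print(infix())"
```

```text
time: 11.2
tool_pos: [610.8, 91.1, 195.7]
tcp_rot: [-3.142, -0.0, 1.824]
contact_force: [1.4, -3.1, 1.8]
grip_width: 0.2
finger_force: 1.4
[0.0137, -0.0005, -0.0003, -0.0]
time: 11.62
tool_pos: [609.9, 94.7, 195.6]
tcp_rot: [-3.141, -0.0, 1.824]
contact_force: [1.3, -3.9, 2.5]
grip_width: 0.6
finger_force: 1.8
(array([-49.894,  -0.469, 195.638,  -0.   ]), array([-4.1, -0.3,  2.5]))
```

```bash
python3 -m inch '[[0.001,0,0,0,0],[0.002,0,0,0,0],[0.003,0,0,0,0],[0.004,0,0,0,0],[0.004,0,0,0,0]]'; python3 -c "
from go import *
print(infix())"
```

```text
time: 12.03
tool_pos: [608.9, 98.6, 195.6]
tcp_rot: [-3.141, -0.0, 1.824]
contact_force: [0.6, -3.9, 1.5]
grip_width: 0.7
finger_force: 1.8
(array([-45.884,  -0.485, 195.64 ,  -0.   ]), array([-3.9,  0.4,  1.5]))
```

```bash
python3 -m inch '[[0.001,0,0,0,0],[0.002,0,0,0,0],[0.003,0,0,0,0],[0.003,0,0,0,0]]' | egrep 'time|pos|contact'; python3 -c "
from go import *
print(infix())"
```

```text
time: 12.37
tool_pos: [608.1, 101.5, 195.6]
contact_force: [0.4, -2.6, 1.9]
(array([-42.899,  -0.486, 195.644,  -0.   ]), array([-2.6,  0.2,  1.9]))
```

```bash
python3 -m inch '[[0.001,0,0,0,0],[0.002,0,0,0,0],[0.003,0,0,0,0],[0.003,0,0,0,0]]' | egrep 'time'; python3 -c "
from go import *
print(infix())"
```

```text
time: 12.7
(array([-41.373,  -0.661, 195.724,   0.   ]), array([-11.3,  -0.3,  -0.3]))
```

```bash
python3 -m inch '[[0.001,0,0,0,0],[0.002,0,0,0,0],[0.003,0,0,0,0],[0.003,0,0,0,0]]' | egrep 'time'; python3 -c "
from go import *
print(infix())"
```

```text
time: 13.03
(array([-40.474,  -0.88 , 195.8  ,   0.   ]), array([-21.5,   0. ,  -1. ]))
```

```bash
python3 -m inch '[[0.002,0,0,0,0],[0.004,0,0,0,0],[0.004,0,0,0,0],[0.004,0,0,0,0]]' | egrep 'time'; python3 -c "
from go import *
print(infix())"
```

```text
time: 13.37
(array([-39.323,  -0.962, 195.905,  -0.   ]), array([-35.4,   0.4,  -2.6]))
```

```bash
python3 -m inch '[[-0.006,0,0,0,0],[-0.012,0,0,0,0],[-0.012,0,0,0,0],[-0.012,0,0,0,0]]' | egrep 'time'; python3 -c "
from go import *
print(infix())"
python3 -m inch '[[0.002,0,0,0,0],[0.004,0,0,0,0],[0.005,0,0,0,0],[0.006,0,0,0,0],[0.006,0,0,0,0],[0.006,0,0,0,0]]' | egrep 'time'; python3 -c "
from go import *
print(infix())"
```

```text
time: 13.7
(array([-44.486,  -0.297, 195.372,  -0.   ]), array([-0.3, -0.5,  0.7]))
time: 14.2
(array([-4.08820e+01, -5.42000e-01,  1.95641e+02,  1.00000e-03]), array([-14.5,   0.8,  -2.9]))
```

```bash
python3 -m inch '[[0.002,0,0,0,0],[0.004,0,0,0,0],[0.004,0,0,0,0],[0.004,0,0,0,0]]' | egrep 'time'; python3 -c "
from go import *
print(infix())"
```

```text
time: 14.53
(array([-3.96840e+01, -6.23000e-01,  1.95853e+02,  1.00000e-03]), array([-28.7,   1.7,  -2.3]))
```

The stop repeats at the same place with a hard, linear force rise, so the bracket is home. I back off, lift clear and check.

```bash
python3 -m inch '[[-0.008,0,0,0,0],[-0.03,0,0,0,0],[-0.05,0,0,0,0],[-0.05,0,-0.04,0,0],[-0.05,0,-0.08,0,0],[-0.05,0,-0.12,0,0],[-0.08,0,-0.15,0,0],[-0.12,0,-0.15,0,0]]' | egrep 'time'; python3 -m inch '[[-0.04,0,0,0,0],[-0.08,0,0,0,0],[-0.12,0,0,0,0],[-0.16,0,0,0,0],[-0.2,0,0,0,0],[-0.2,0,0,0,0],[-0.2,0,0,0,0]]' | egrep 'time|pos'; python3 - <<'E'
from go import *
p=capture("top");s=capture("side")
a=cv2.resize(p["color"][190:265,140:290,::-1],None,fx=4,fy=4,interpolation=2)
b=cv2.resize(s["color"][170:260,240:390,::-1],None,fx=4,fy=3.3,interpolation=2)
cv2.imwrite("pics/v6.png",np.vstack([a,b]))
c,sn=np.cos(FY),np.sin(FY)
for x in(-35,-32,0):print(x,np.round((proj(p,[F[0]+c*x,F[1]+sn*x,24])-[140,190])*4))
E
```

```text
time: 15.2
time: 15.78
tool_pos: [686.3, -202.2, 344.6]
-35 [353. 125.]
-32 [348. 126.]
0 [302. 138.]
```

View pics/v6.png

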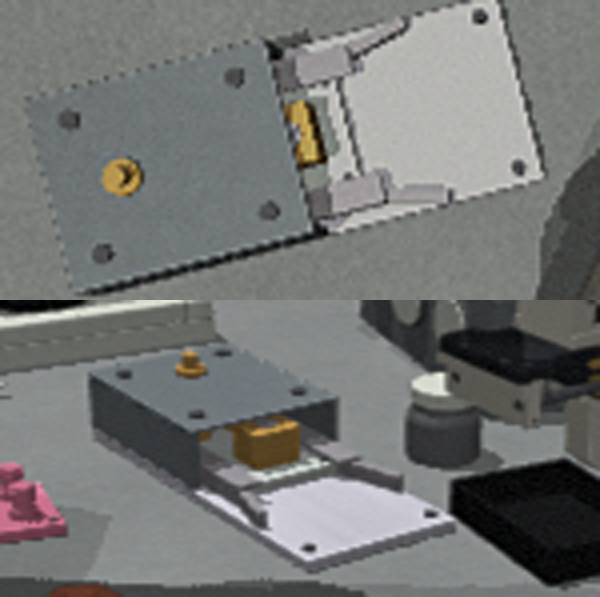

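The tail edge shows at crop (350,125), about 33 mm outside the mouth. That agrees with the feel, and the bracket lies flat with the robot clear and the other parts undisturbed.

```bash
python3 -c "
from plant import *
print(close_job())"
```

```text
the job is handed in; nothing more can be done
None
```

I slid the white bracket in, stubs first, until it was hard against the stop (tail about 33 mm outside the mouth), released it and handed the job in; the spring pin is out of sight, so that it is pushed right in rests on two pushes, to about 35 N and 29 N, stopping at the same depth.

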